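# Load the sample tray with the three sample vials

## Task

Gather the three small glass sample vials (red, black and white cap) from the blue-green bench mat and stand each one upright in the tray's holder whose ring has the colour of its cap. The two brown bottles and the white pot have caps of the same colours but are no samples: leave them standing where they are. Keep the vials upright all the way and leave them standing released in their holders.

Things in the scene. Friction and masses are not known exactly. Their poses are not given: they have to be found in the camera images.
- red_vial: Sample vial: small clear glass body with pale yellow powder inside and a red screw cap, 22 mm in diameter over its whole height, 46 mm tall, standing loose on the blue-green bench mat (2 mm thick, so its foot is at z = 0.002); 20 to 42 g. Origin: centre of its underside; z up its axis. It can be gripped round its upper half from any side; its neighbours on the mat stand at least 40 mm from its wall.
- black_vial: Sample vial: small clear glass body with white powder inside and a black screw cap, 18 mm in diameter over its whole height, 40 mm tall, standing loose on the blue-green bench mat (2 mm thick, so its foot is at z = 0.002); 20 to 42 g. Origin: centre of its underside; z up its axis. It can be gripped round its upper half from any side; its neighbours on the mat stand at least 40 mm from its wall.
- white_vial: Sample vial: small clear glass body with pale yellow powder inside and a white screw cap, 20 mm in diameter over its whole height, 50 mm tall, standing loose on the blue-green bench mat (2 mm thick, so its foot is at z = 0.002); 20 to 42 g. Origin: centre of its underside; z up its axis. It can be gripped round its upper half from any side; its neighbours on the mat stand at least 40 mm from its wall.
- red_holder: Round holder in the tray, fixed to it: a grey disc 64 mm across and 4 mm thick with a red plastic ring on it, ring inner diameter about 41 mm, outer 53 mm, ring top 10 mm above the tray's floor. A vial stands inside the ring, on the disc. Origin: centre of its underside (on the tray's floor, 2 mm above the worktop); the surface that a vial stands on is 4 mm above the origin, the ring's top 10 mm above it. z up; same yaw as the tray.
- black_holder: Round holder in the tray, fixed to it: a grey disc 64 mm across and 4 mm thick with a black plastic ring on it, ring inner diameter about 41 mm, outer 53 mm, ring top 10 mm above the tray's floor. A vial stands inside the ring, on the disc. Origin: centre of its underside (on the tray's floor, 2 mm above the worktop); the surface that a vial stands on is 4 mm above the origin, the ring's top 10 mm above it. z up; same yaw as the tray.
- white_holder: Round holder in the tray, fixed to it: a grey disc 64 mm across and 4 mm thick with a white plastic ring on it, ring inner diameter about 41 mm, outer 53 mm, ring top 10 mm above the tray's floor. A vial stands inside the ring, on the disc. Origin: centre of its underside (on the tray's floor, 2 mm above the worktop); the surface that a vial stands on is 4 mm above the origin, the ring's top 10 mm above it. z up; same yaw as the tray.
- tray: Shallow open steel tray, 169 x 259 mm over its rim, 21 mm high, fixed to the worktop, inner floor 2 mm above it, about 156 x 246 mm inside. Origin: centre of its underside; y along its long side, x along its short side. The three holders stand in a row along y through its middle, 80 mm apart, in any order.
- red_bottle: Not a sample: opaque brown bottle with a paper band round it and a narrower red cap, 30 mm in diameter (cap 22 mm), 48 mm tall, standing loose on the bench mat. Origin: centre of its underside, z up. (The bottles and vials along the back wall have no part in the job.)
- black_bottle: Not a sample: opaque brown bottle with a paper band round it and a narrower black cap, 30 mm in diameter (cap 22 mm), 48 mm tall, standing loose on the bench mat. Origin: centre of its underside, z up.
- white_pot: Not a sample: squat opaque white pot with a white lid, 37 mm in diameter, 34 mm tall, standing loose on the bench mat. Origin: centre of its underside, z up. (Behind the gap between mat and tray stands a fixed black computer tower, 0.34 m tall: near corner at about x = 0.60, y = -0.07, front running from there to x = 0.65, y = -0.21.)
There are look-alikes about, which are no part of the job. What is shaped like the black_bottle but orange is not meant.

How it is judged:
At the end, for the whole second after the job is handed in: Each vial stands at rest in the holder of its cap's colour: axis within 14 mm of the holder's centre, foot on the holder's disc (within 4 mm), tilted less than 0.15 rad. The two brown bottles and white pot stand upright (less than 0.15 rad) within 30 mm of where they were (horizontal distance between red_vial and red_holder below 0.014 m and z of red_vial in the frame of red_holder between 0 and 0.008 m and angle between each of red_vial, black_vial, white_vial, red_bottle, black_bottle, white_pot's own z axis and vertical below 0.15 rad and linear speed of each of red_vial, black_vial, white_vial, red_bottle, black_bottle, white_pot below 0.02 m/s and horizontal distance between black_vial and black_holder below 0.014 m and z of black_vial in the frame of black_holder between 0 and 0.008 m and horizontal distance between white_vial and white_holder below 0.014 m and z of white_vial in the frame of white_holder between 0 and 0.008 m and distance of each of red_bottle, black_bottle, white_pot from where it was at the start of the episode below 0.03 m); the robot touches nothing.
It fails at once if a vial is tipped over (more than 0.8 rad) (angle between any of red_vial, black_vial, white_vial's own z axis and vertical above 0.8 rad).
It fails at once if a brown bottle or the white pot is lifted (more than 40 mm) or knocked over (more than 0.8 rad) (height (world z) of any of red_bottle, black_bottle, white_pot above 0.04 m or angle between any of red_bottle, black_bottle, white_pot's own z axis and vertical above 0.8 rad).
It also fails if it takes over 99 s, if anything falls off the work surface, if the arm or the gripper's body presses on something with over 40 N, if the wrist force passes 120 N, or if a joint passes its speed limit or range.

## Robot

A 6-joint arm with a two-finger parallel gripper is mounted at the origin on a cart in front of the work surface, level with it; the furniture and walls round the work are solid. World frame = base frame: x ahead of the robot, y to its left, z up, the work surface at z = 0. Lengths are in m, angles in rad, forces in N, time in s.
With the tool pointing down it reaches from about 0.35 to 0.975 m from the base axis. Payload 7.1 kg.
Tool frame: the origin (TCP) lies at the very end of the fingers, on their centre line; the grasp point (between the pads) lies 19 mm behind it; z points along the fingers, y is the line along which they close (so a half turn about z gives the same grasp; the last joint's range is limited). The gripper opens to 88 mm and grips with 3 to 60 N. Pads are 20 mm wide; open, the fingers measure 115 mm over their backs; the gripper's body (75 mm by 178 mm) begins 61 mm behind the grasp point.
Start: joints at [-1.161, 0.423, 1.63, -0, 1.089, -0.019], TCP at [0.26, -0.568, 0.223] pointing down, gripper open.
Joint ranges: [-3, 3], [-0.9, 2.11], [0.09, 2.58], [-1.31, 4.45], [0.11, 2.69], [-2.54, 2.54]. Speed limits (rad/s): [2.39, 2.39, 3.01, 3.14, 3.14, 3.14].

## Interface

Orientations are given as a rotation vector (axis times angle).
In Python, from rig import robot gives the robot as it stands.
- The arm moves only by the shell command python3 -m jog 'ROWS' [OPENING] [FORCE]. ROWS is JSON, a list that holds one entry, the list of rows, each a list of 6 numbers: the shift along the tool's x, y, z in mm, then the turn, a rotation vector about the tool's x, y, z in rad. A call has 1 to 8 rows; each row shifts and turns the commanded pose from where the row before left it, along the tool's axes as they then stand; what a row does not reach is not made up. A row lasts 1/8 s, in which the tool goes at most 62.5 mm and 10.7 degrees, less where a joint would pass 70% of its speed; a pose out of reach is approached as far as the arm can. A call with a gripper value outside its range is refused whole. OPENING is the closure, from -1 (fully open) to 1 (shut), set as the call begins (- or left out, the last holds). The fingers move at their own pace and stop on an object; FORCE is the grip in N (left out, the last holds). Time passes only in rows, so rows that do not move let the fingers close. It gives the time, the measured TCP pose, the force, the opening and the grip force at its end, in the units of the state.
- robot.read_state(): the state, without advancing time (a new reading comes with each control period).
- robot.grab_frame(name): name is "scene" or "top" or "wrist"; returns (picture, depth): 384x512x3 uint8, red, green, blue; 384x512 float32, m along the optical axis (not along the pixel's ray), 0 where there is no reading.
- robot.camera_model(name): a dict with "fx", "fy", "cx", "cy" (pixels), "dist_coeffs" ([k1, k2, p1, p2, k3] as OpenCV has them; the pictures are not rectified), "camera_from_world" (4x4, takes a point from world to camera coordinates); the wrist camera has in their place "T_tool_cam" (4x4, takes a point from camera to tool coordinates, whose origin is the TCP and whose axes are the flange's). Camera axes: x right, y down, z forward; pixel columns grow to the right and rows downward; lengths in m; the calibration is good to about 2 mm. A picture is of the moment at which its call begins: read the wrist's pose just before it. camera_model takes no time and is no camera call.
- robot.close_job(): hands the job in; it is judged then, once.
The state is a dict: "t": time; "q": joint angles; "joint_velocities": joint speeds; "effort": joint torques, N m; "ee_pos": TCP position; "eef_rot": TCP orientation; "ft_force": force on the tool from outside, world axes, zero at the start; "ft_torque": the same for the moment, N m; "gripper_width": opening from 0.0 (shut) to 1.0 (fully open); "gripper_force": force on a finger pad.
Only numpy, scipy, OpenCV 4.12 (cv2) and the standard library are available. Lean on these libraries where they do the work, as an engineer would, in place of code of your own. Each camera call takes 0.05 s, during which the arm holds its last target. There are 200 camera calls.

## Working session

There is one attempt and no reset: what is moved stays moved. The work goes in short steps, Python scripts to look and compute and a shell command to move; the robot and the scene stay as the last step left them, time stands still between calls to the robot, and variables do not carry over. Pictures are saved under pics/ and viewed, at most 14 in all, crops included, and the job is handed in when it is done.

```bash
ls; mkdir -p pics; python3 - <<'E'
from rig import robot
import cv2,numpy as np
s=robot.read_state();print(s)
for n in("scene","top"):
    p,d=robot.grab_frame(n);cv2.imwrite(f"pics/{n}0.png",p[:,:,::-1]);np.savez(f"{n}0.npz",p=p,d=d)
for n in("scene","top","wrist"):print(robot.camera_model(n))
E
```

```text
pics
{'t': 0.0, 'q': array([-1.16102019e+00,  4.23827760e-01,  1.63067802e+00,  8.01412086e-06,
        1.08862116e+00, -1.89736565e-02]), 'joint_velocities': array([ 2.20772822e-05, -7.91095952e-04, -9.11353570e-05, -6.78782657e-04,
        1.06515428e-03,  1.95467919e-03]), 'effort': array([-1.49622396e-03, -5.44634485e+01, -2.73665106e+01,  6.44056569e-02,
        2.28396471e-02, -1.34722177e-04]), 'ee_pos': array([ 0.25965194, -0.56789881,  0.22191458]), 'eef_rot': array([-3.06820946e+00, -6.68005778e-01,  4.56781225e-04]), 'ft_force': array([-0.27157055, -0.22085466, -0.56764839]), 'ft_torque': array([ 0.02955848,  0.00187293, -0.02895243]), 'gripper_force': 0.0, 'gripper_width': 1.0004670711262782}
{'fx': 366.6725716179408, 'fy': 366.6725716179408, 'cx': 254.56236428972656, 'cy': 191.09506873998552, 'dist_coeffs': array([0.01814689, 0.        , 0.        , 0.        , 0.        ]), 'camera_from_world': array([[ 0.97034898,  0.24125865, -0.01473483, -0.48085499],
       [ 0.16123959, -0.69151514, -0.70413678, -0.06967449],
       [-0.18006844,  0.68088257, -0.70991146,  1.120251
[... 375 characters left out ...]
4, -0.07808453,  0.48813766],
       [ 0.07762183,  0.01785971, -0.99682289,  1.16877572],
       [ 0.        ,  0.        ,  0.        ,  1.        ]])}
{'fx': 299.5125318935358, 'fy': 299.5125318935358, 'cx': 258.2298769293387, 'cy': 192.40128725255306, 'dist_coeffs': array([-0.03750505,  0.        ,  0.        ,  0.        ,  0.        ]), 'T_tool_cam': array([[ 9.20274596e-04, -9.55675359e-01, -2.94421061e-01,
         8.12452641e-02],
       [ 9.99999561e-01,  9.31392340e-04,  1.02456944e-04,
         5.39123417e-04],
       [ 1.76305944e-04, -2.94421026e-01,  9.55675797e-01,
        -1.62930806e-01],
       [ 0.00000000e+00,  0.00000000e+00,  0.00000000e+00,
         1.00000000e+00]])}
```

View pics/top0.png

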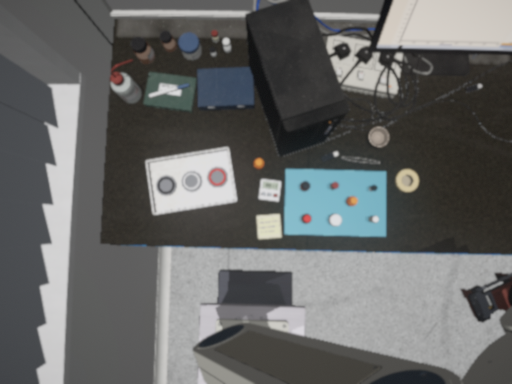

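View pics/scene0.png

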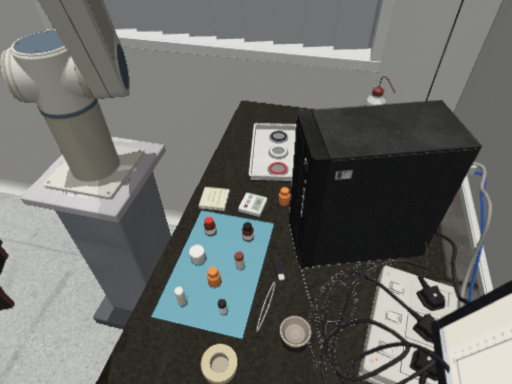

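The top view shows the mat: black bottle (305,186), red vial (335,185), black vial (374,187), orange bottle (352,201), red bottle (306,218), white pot (335,219) and white vial (375,218). The tray rings are black (166,185), white (192,181) and red (218,177). The scene view has the vials at red (240,260), white (180,296) and black (222,306), which fits.

```bash
cat > h.py <<'E'
import numpy as np,cv2
from scipy.spatial.transform import Rotation as R
from rig import robot
def KD(n):
    m=robot.camera_model(n);return np.array([[m['fx'],0,m['cx']],[0,m['fy'],m['cy']],[0,0,1.]]),m['dist_coeffs'],m
def wfc(n,s=None):
    m=robot.camera_model(n)
    if n!='wrist':return np.linalg.inv(m['camera_from_world'])
    T=np.eye(4);T[:3,:3]=R.from_rotvec(s['eef_rot']).as_matrix();T[:3,3]=s['ee_pos'];return T@m['T_tool_cam']
def ray(n,uv,T):
    K,D,_=KD(n);x=cv2.undistortPoints(np.array(uv,float).reshape(-1,1,2),K,D)[:,0]
    return T[:3,3],np.c_[x,np.ones(len(x))]@T[:3,:3].T
def cloud(n,d,T):
    v,u=np.mgrid[:384,:512];o,r=ray(n,np.stack([u,v],-1).reshape(-1,2),T)
    return (o+r*d.reshape(-1,1)).reshape(384,512,3)
def atz(n,uv,T,z):
    o,r=ray(n,uv,T);return o+r*((z-o[2])/r[:,2])[:,None]
def tri(obs): # [(o,r)...]
    A=0;b=0
    for o,r in obs:
        r=r/np.linalg.norm(r);P=np.eye(3)-np.outer(r,r);A=A+P;b=b+P@o
    x=np.linalg.solve(A,b);return x,[np.linalg.norm((np.eye(3)-np.outer(r,r)/(r@r))@(x-o)) for o,r in obs]
E
python3 - <<'E'
from h import *
np.set_printoptions(precision=4,suppress=True)
for n in('top','scene'):
    f=np.load(n+'0.npz');W=cloud(n,f['d'],wfc(n));z=W[...,2]
    mask=((z>.018)&(z<.08)&(W[...,0]>.3)&(W[...,0]<.6)&(W[...,1]<-.06)&(W[...,1]>-.45)&(f['d']>0)).astype(np.uint8)
    c,l,st,ce=cv2.connectedComponentsWithStats(mask)
    print(n)
    for i in range(1,c):
        if st[i,4]<8:continue
        p=W[l==i];zt=np.percentile(p[:,2],95);t=p[p[:,2]>zt-.006]
        print(ce[i],st[i,4],'ztop',zt,'xy',t[:,:2].mean(0),(t.max(0)-t.min(0))[:2],f['p'][l==i][p[:,2]>zt-.006].mean(0))
f=np.load('top0.npz');T=wfc('top')
print(atz('top',[[166,185],[192,181],[218,177],[285,168],[387,237]],T,.01))
p=cv2.resize(f['p'][130:260,140:400],None,fx=3,fy=3,interpolation=2);q=cv2.resize(np.load('scene0.npz')['p'][110:330,150:310],None,fx=2.6,fy=2.6,interpolation=2)
c=np.zeros((600,800,3),np.uint8);c[:390,:780]=p;cv2.imwrite('pics/topz.png',c[:390,:,::-1])
E
```

```text
top
[400.7361 180.4028] 72 ztop 0.022835149379256493 xy [ 0.5383 -0.439 ] [0.0581 0.023 ] [198.7222 187.3472 155.7222]
[305.0235 185.2824] 85 ztop 0.05256221477484089 xy [ 0.5147 -0.1484] [0.0209 0.018 ] [73.4524 86.4048 92.6905]
[334.5    184.7308] 52 ztop 0.05056277937900526 xy [ 0.5177 -0.2349] [0.0183 0.0182] [139.7576 111.0606 116.4848]
[373.1389 187.5556] 36 ztop 0.04341331749865712 xy [ 0.5133 -0.3511] [0.0122 0.0191] [69.7391 90.4348 98.0435]
[351.2273 200.2955] 88 ztop 0.052081012069520274 xy [ 0.4734 -0.2874] [0.018  0.0216] [200.6512 149.6512 100.186 ]
[306.3133 217.747 ] 83 ztop 0.05243289935874593 xy [ 0.4175 -0.1529] [0.0206 0.0177] [195.7027  92.2162  93.4595]
[335.1803 219.1967] 122 ztop 0.03929105908678466 xy [ 0.4149 -0.2393] [0.0328 0.033 ] [209.6489 212.8723 215.1702]
[373.7358 218.4528] 53 ztop 0.05511426357617481 xy [ 0.4201 -0.3513] [0.0149 0.0176] [196.069  200.6897 203.0345]
scene
[209.0137 224.6096] 146 ztop 0.049778188690490804 xy [ 0.4177 -0.1567] [0.0205 0.0224] [183.1509  67.5094  65.5094]
[247.2911 230.0759] 158 ztop 0.049543800725730384 xy [ 0.5149 -0.
[... 168 characters left out ...]
7049 258.3525] 122 ztop 0.04755712773482126 xy [ 0.5176 -0.2376] [0.0217 0.0195] [130.6094  78.8125  75.5156]
[213.0802 275.4706] 187 ztop 0.049748984764240486 xy [ 0.4739 -0.2924] [0.0208 0.0212] [204.7867 137.2     80.7067]
[179.7121 294.3182] 132 ztop 0.05236441203549481 xy [ 0.4213 -0.355 ] [0.0185 0.0198] [209.0909 210.6667 208.5455]
[221.9072 304.8351] 97 ztop 0.04290246872222956 xy [ 0.5142 -0.3546] [0.0161 0.0164] [49.2807 54.7895 56.4737]
[222.1058 350.7037] 189 ztop 0.020582496856669 xy [ 0.5405 -0.4395] [0.0624 0.0233] [206.1429 195.037  161.7725]
[[ 0.5061  0.2746  0.01  ]
 [ 0.5205  0.195   0.01  ]
 [ 0.5348  0.1157  0.01  ]
 [ 0.5679 -0.0881  0.01  ]
 [ 0.3664 -0.4008  0.01  ]]
```

View pics/topz.png

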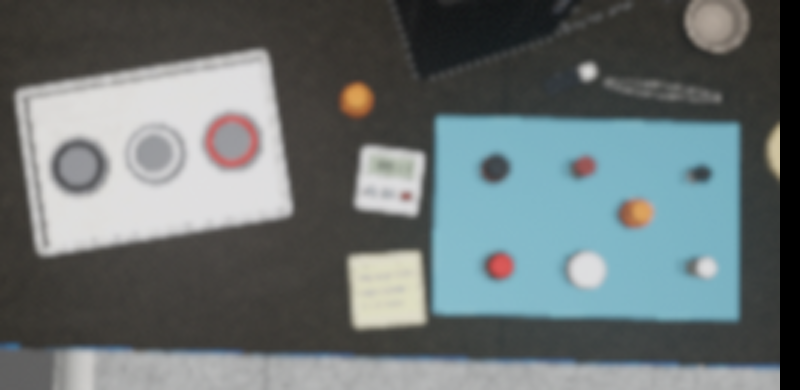

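Both views agree on these positions and cap heights:

| Item | x (m) | y (m) | Cap top z (m) |
|---|---|---|---|
| Red vial | 0.518 | -0.237 | 0.048 |
| Black vial | 0.514 | -0.353 | 0.043 |
| White vial | 0.421 | -0.353 | 0.053 |
| Black holder | 0.506 | 0.275 | – |
| White holder | 0.5205 | 0.195 | – |
| Red holder | 0.535 | 0.116 | – |

The holders measure 80 mm apart, as stated. Next I move over the mat and check with the wrist camera.

```bash
python3 -m jog '[[[38,-26,0,0,0,0],[38,-26,0,0,0,0],[38,-26,0,0,0,0],[38,-26,0,0,0,0],[38,-26,0,0,0,0],[38,-26,0,0,0,0],[0,0,0,0,0,0.16],[0,0,0,0,0,0.16]]]' -0.2 10
python3 -m jog '[[[0,0,0,0,0,0.109],[0,0,0,0,0,0],[0,0,0,0,0,0]]]'
cat > wl.py <<'E'
from h import *
import sys
np.set_printoptions(precision=4,suppress=True)
s=robot.read_state();p,d=robot.grab_frame('wrist');T=wfc('wrist',s)
cv2.imwrite(f'pics/{sys.argv[1]}.png',cv2.cvtColor(p,4));np.savez(sys.argv[1]+'.npz',p=p,d=d,T=T)
print(s['t'],s['ee_pos'],s['eef_rot'])
W=cloud('wrist',d,T);z=W[...,2]
m=((z>.018)&(z<.08)&(abs(d)>.2)&(W[...,0]>.35)&(W[...,0]<.6)&(W[...,1]<-.06)&(W[...,1]>-.42)).astype(np.uint8)
c,l,st,ce=cv2.connectedComponentsWithStats(m)
for i in range(1,c):
    if st[i,4]<30:continue
    q=W[l==i];zt=np.percentile(q[:,2],95);k=q[:,2]>zt-.004;t=q[k];pt=f=None
    uv=np.argwhere(l==i)[k].mean(0)[::-1]
    print(uv,st[i,4],'ztop',zt,'ctr',atz('wrist',[uv],T,zt)[0,:2],(t.max(0)-t.min(0))[:2],p[l==i][k].mean(0))
E
python3 wl.py w1
```

```text
t: 1.1
ee_pos: [0.4026, -0.3308, 0.2224]
eef_rot: [-3.137, -0.165, 0.001]
ft_force: [-0.3, 0.1, -0.1]
gripper_width: 0.599
gripper_force: 0.0
t: 1.48
ee_pos: [0.4023, -0.3316, 0.2225]
eef_rot: [-3.141, -0.003, 0.0]
ft_force: [-0.2, 0.7, -0.2]
gripper_width: 0.599
gripper_force: 0.0
1.475 [ 0.4023 -0.3316  0.2225] [-3.1414 -0.003   0.0004]
[167.5854  67.7256] 468 ztop 0.04987008005657003 ctr [ 0.5168 -0.2367] [0.0209 0.0207] [161.314 106.875 108.75 ]
[86.7972 71.7859] 826 ztop 0.05173100994941579 ctr [ 0.5135 -0.1509] [0.0212 0.0224] [58.1831 73.7437 79.6   ]
[278.5443  72.4177] 255 ztop 0.044118731069562496 ctr [ 0.5126 -0.3534] [0.0174 0.0174] [ 73.8059  97.3038 106.3376]
[ 34.641  101.1026] 39 ztop 0.01969285030912051 ctr [ 0.4845 -0.0643] [0.0105 0.0075] [182.4359 130.3846 124.641 ]
[220.4574 110.5016] 570 ztop 0.05183193366240831 ctr [ 0.4732 -0.2911] [0.0222 0.0208] [244.7192 187.5584 116.4006]
[103.9743 161.5551] 684 ztop 0.051597651291917596 ctr [ 0.4172 -0.1558] [0.0221 0.02  ] [218.25    87.7243  87.2794]
[181.0152 160.5596] 792 ztop 0.03809570042591347 ctr [ 0.4156 -0.241 ] [0.0352 0.0359] [230.1759 232.09   230.2452]
[277.9427 159.2423] 305 ztop 0.053766224013372735 ctr [ 0.4204 -0.3541] [0.0184 0.0183] [148.0573 153.2511 150.5859]
```

View pics/w1.png

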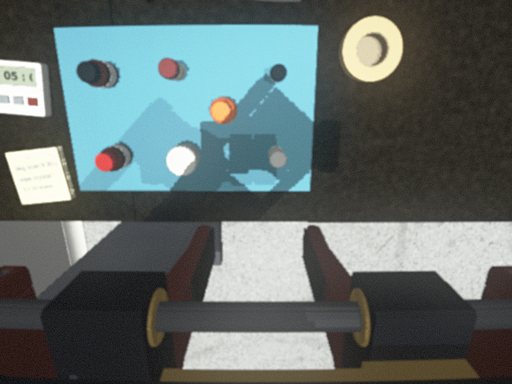

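The wrist view confirms the vials: white (278,159), black (278,72) and red (168,68), all within 1.5 mm of the first fix. I'll pick white first.

```bash
python3 -m jog '[[[9,11,30,0,0,0],[9,11.5,40,0,0,0],[0,0,40,0,0,0],[0,0,25,0,0,0],[0,0,0,0,0,0],[0,0,0,0,0,0]]]' -0.2 10
```

```text
t: 2.28
ee_pos: [0.4209, -0.3547, 0.0885]
eef_rot: [3.141, 0.0, 0.001]
ft_force: [0.8, -0.6, 0.3]
gripper_width: 0.601
gripper_force: 0.0
```

```bash
python3 -m jog '[[[0,0,25,0,0,0],[0,0,25,0,0,0],[0,0,17,0,0,0],[0,0,0,0,0,0],[0,0,0,0,0,0]]]'
python3 -m jog '[[[0,0,0,0,0,0],[0,0,0,0,0,0],[0,0,0,0,0,0],[0,0,0,0,0,0],[0,0,0,0,0,0],[0,0,0,0,0,0]]]' 1 12
python3 -m jog '[[[0,0,-20,0,0,0],[0,0,-40,0,0,0],[0,0,-40,0,0,0],[0,0,-40,0,0,0],[0,0,-10,0,0,0],[0,0,0,0,0,0]]]'
```

```text
t: 2.9
ee_pos: [0.4209, -0.3547, 0.0216]
eef_rot: [3.141, -0.0, 0.002]
ft_force: [0.5, 0.8, -0.2]
gripper_width: 0.598
gripper_force: 0.0
t: 3.65
ee_pos: [0.4204, -0.3543, 0.0208]
eef_rot: [3.142, -0.0, 0.0]
ft_force: [0.4, 0.1, 4.5]
gripper_width: 0.224
gripper_force: 12.0
t: 4.4
ee_pos: [0.4203, -0.3542, 0.1706]
eef_rot: [3.141, -0.0, 0.001]
ft_force: [-0.3, 0.4, -0.8]
gripper_width: 0.222
gripper_force: 12.0
```

```bash
python3 -m jog '[[[0,-25,0,0,0,0],[0,-50,0,0,0,0],[0,-50,0,0,0,0],[0,-50,0,0,0,0],[0,-50,0,0,0,0],[0,-50,0,0,0,0],[0,-50,0,0,0,0],[0,-50,0,0,0,0]]]'
python3 -m jog '[[[0,-50,0,0,0,0],[5,-50,0,0,0,0],[10,-40,0,0,0,0],[5,-20,0,0,0,0],[0,0,0,0,0,0],[0,0,0,0,0,0],[0,0,0,0,0,0]]]'
python3 wl.py w2
```

```text
t: 5.4
ee_pos: [0.4183, 0.0231, 0.1693]
eef_rot: [-3.141, -0.0, 0.005]
ft_force: [1.1, -0.4, -0.2]
gripper_width: 0.227
gripper_force: 12.0
t: 6.28
ee_pos: [0.44, 0.1796, 0.1705]
eef_rot: [3.141, -0.003, -0.001]
ft_force: [0.6, 0.6, -0.5]
gripper_width: 0.227
gripper_force: 12.0
6.275 [0.44   0.1796 0.1705] [ 3.1412 -0.0026 -0.0012]
[485.7317 137.9756] 41 ztop 0.019594148351631535 ctr [ 0.485  -0.0627] [0.0107 0.0062] [147.9512 106.2927 101.9024]
```

View pics/w2.png

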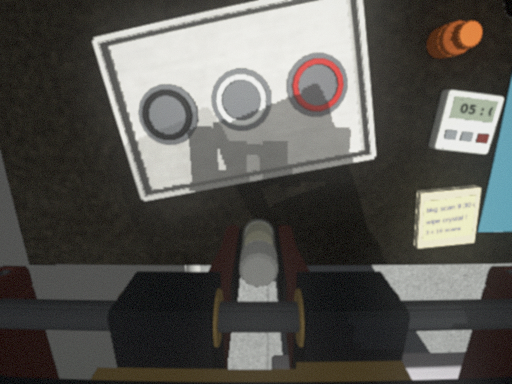

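The wrist view shows the rings at black (169,114), white (241,98) and red (317,84), with the white vial held upright at (258,250). I'll fit the ring centres.

```bash
cat > ring.py <<'E'
from h import *
import sys
np.set_printoptions(precision=4,suppress=True)
f=np.load(sys.argv[1]);W=cloud('wrist',f['d'],f['T']);g=cv2.cvtColor(f['p'],cv2.COLOR_RGB2HSV)
for n,uv in zip('black white red'.split(),[(169,114),(241,98.5),(317,84)]):
    c=atz('wrist',[uv],f['T'],.012)[0,:2];r=np.hypot(*(W[...,:2]-c).transpose(2,0,1))
    top=W[(r<.029)&(r>.018)][:,2];disc=W[r<.015][:,2]
    for _ in range(4):
        r=np.hypot(*(W[...,:2]-c).transpose(2,0,1));m=(r<.0275)&(r>.0195)&(W[...,2]>np.median(disc)+.003)
        q=W[m][:,:2];s=np.linalg.lstsq(np.c_[2*q,np.ones(len(q))],(q**2).sum(1),rcond=None)[0];c=s[:2]
    print(n,'px',atz('wrist',[uv],f['T'],.012)[0,:2],'fit',c,np.sqrt(s[2]+c@c),len(q),'ztop',np.median(W[m][:,2]),'disc',np.median(disc))
E
python3 ring.py w2.npz
```

```text
black px [0.5081 0.2722] fit [0.507  0.2748] 0.022892116940042374 811 ztop 0.012521354230314752 disc 0.006790445491139774
white px [0.5233 0.1967] fit [0.5219 0.1966] 0.023070031750898258 828 ztop 0.012537822409035781 disc 0.006792263943674048
red px [0.5375 0.1193] fit [0.5371 0.1187] 0.022871834625220248 863 ztop 0.012533041475194462 disc 0.006921966083287323
```

```bash
python3 -m jog '[[[27,-5,0,0,0,0],[30,-6,0,0,0,0],[24,-5.5,0,0,0,0],[0,0,30,0,0,0],[0,0,40,0,0,0],[0,0,35,0,0,0],[0,0,0,0,0,0],[0,0,0,0,0,0]]]'
```

```text
t: 7.32
ee_pos: [0.5222, 0.1971, 0.0667]
eef_rot: [-3.141, 0.001, -0.002]
ft_force: [0.5, -0.2, 0.8]
gripper_width: 0.226
gripper_force: 12.0
```

```bash
python3 -m jog '[[[0,0,20,0,0,0],[0,0,15,0,0,0],[0,0,5,0,0,0],[0,0,1.5,0,0,0],[0,0,0,0,0,0],[0,0,0,0,0,0]]]'
```

```text
t: 8.07
ee_pos: [0.5218, 0.1974, 0.0248]
eef_rot: [-3.141, 0.0, -0.001]
ft_force: [-0.7, -1.2, 5.5]
gripper_width: 0.225
gripper_force: 12.0
```

Contact with the disc at 5.5 N, so I release.

```bash
python3 -m jog '[[[0,0,-0.5,0,0,0],[0,0,0,0,0,0],[0,0,0,0,0,0],[0,0,0,0,0,0]]]' -0.2
python3 -m jog '[[[0,0,-15,0,0,0],[0,0,-30,0,0,0],[0,0,-40,0,0,0],[0,0,-40,0,0,0],[-30,5,-25,0,0,0],[-45,12,0,0,0,0],[0,0,0,0,0,0],[0,0,0,0,0,0]]]'
python3 wl.py w3
```

```text
t: 8.57
ee_pos: [0.5214, 0.1973, 0.0246]
eef_rot: [3.142, -0.0, -0.0]
ft_force: [0.4, -0.5, 0.0]
gripper_width: 0.592
gripper_force: 0.0
t: 9.57
ee_pos: [0.4475, 0.1807, 0.1757]
eef_rot: [-3.141, 0.0, -0.003]
ft_force: [-0.1, 0.6, -0.9]
gripper_width: 0.599
gripper_force: 0.0
9.575 [0.4475 0.1807 0.1757] [-3.1408  0.0002 -0.0034]
[481.6923 144.9231] 39 ztop 0.01959854978760094 ctr [ 0.4852 -0.0623] [0.0097 0.0057] [148.6667 106.8718 102.7692]
```

View pics/w3.png

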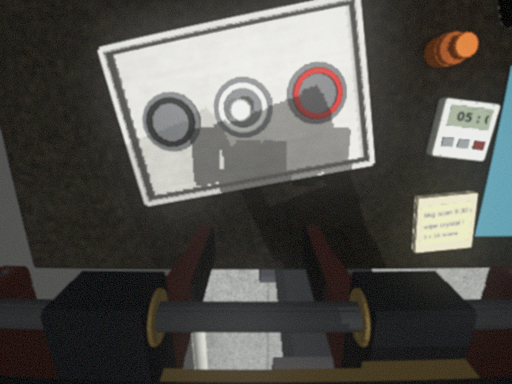

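The white vial stands upright near the middle of its ring, cap (240,109) and ring (242,106). Next is black.

```bash
python3 -m jog '[[[0,25,0,0,0,0],[0,50,0,0,0,0],[0,50,0,0,0,0],[0,50,0,0,0,0],[0,50,0,0,0,0],[0,50,0,0,0,0],[0,50,0,0,0,0],[0,50,0,0,0,0]]]'
python3 -m jog '[[[0,50,0,0,0,0],[20,50,0,0,0,0],[30,40,0,0,0,0],[15,20,0,0,0,0],[0,0,35,0,0,0],[0,0,40,0,0,0],[0,0,0,0,0,0],[0,0,0,0,0,0]]]'
```

```text
t: 10.62
ee_pos: [0.4474, -0.1971, 0.1747]
eef_rot: [3.141, -0.001, 0.001]
ft_force: [0.7, 0.1, 0.9]
gripper_width: 0.599
gripper_force: 0.0
t: 11.62
ee_pos: [0.5123, -0.3555, 0.1005]
eef_rot: [3.141, -0.0, 0.001]
ft_force: [-0.0, -0.7, 0.0]
gripper_width: 0.601
gripper_force: 0.0
```

```bash
python3 -m jog '[[[1,-2,25,0,0,0],[0,0,30,0,0,0],[0,0,21,0,0,0],[0,0,10,0,0,0],[0,0,0,0,0,0],[0,0,0,0,0,0]]]'
python3 -m jog '[[[0,0,0,0,0,0],[0,0,0,0,0,0],[0,0,0,0,0,0],[0,0,0,0,0,0],[0,0,0,0,0,0],[0,0,0,0,0,0]]]' 1 12
python3 -m jog '[[[0,0,-20,0,0,0],[0,0,-40,0,0,0],[0,0,-50,0,0,0],[-15,0,-40,0,0,0],[-25,0,-10,0,0,0],[-25,0,0,0,0,0],[0,0,0,0,0,0]]]'
```

```text
t: 12.38
ee_pos: [0.513, -0.3532, 0.0146]
eef_rot: [3.141, -0.0, 0.002]
ft_force: [-0.5, 0.1, -0.1]
gripper_width: 0.599
gripper_force: 0.0
t: 13.12
ee_pos: [0.5124, -0.3528, 0.0137]
eef_rot: [3.142, -0.0, 0.0]
ft_force: [-0.5, 0.2, 0.5]
gripper_width: 0.205
gripper_force: 12.0
t: 14.0
ee_pos: [0.4462, -0.3527, 0.1751]
eef_rot: [3.141, -0.002, 0.001]
ft_force: [0.4, -0.0, -0.3]
gripper_width: 0.204
gripper_force: 12.0
```

```bash
python3 -m jog '[[[0,-25,0,0,0,0],[0,-50,0,0,0,0],[0,-50,0,0,0,0],[0,-50,0,0,0,0],[0,-50,0,0,0,0],[0,-50,0,0,0,0],[0,-50,0,0,0,0],[0,-50,0,0,0,0]]]'
python3 -m jog '[[[0,-50,0,0,0,0],[0,-50,0,0,0,0],[0,-50,0,0,0,0],[20,-50,0,0,0,0],[25,-35,0,0,0,0],[15,-17,0,0,0,0],[0,0,0,0,0,0],[0,0,0,0,0,0]]]'
```

```text
t: 15.0
ee_pos: [0.4472, 0.0252, 0.1739]
eef_rot: [-3.141, -0.001, -0.001]
ft_force: [0.4, 0.1, 0.1]
gripper_width: 0.203
gripper_force: 12.0
t: 16.0
ee_pos: [0.5061, 0.2742, 0.1733]
eef_rot: [3.141, 0.001, -0.002]
ft_force: [-0.4, 0.6, 0.0]
gripper_width: 0.204
gripper_force: 12.0
```

```bash
python3 -m jog '[[[0,0,40,0,0,0],[0,0,50,0,0,0],[0,0,35,0,0,0],[0,0,15,0,0,0],[0,0,10,0,0,0],[0,0,4,0,0,0],[0,0,0,0,0,0],[0,0,0,0,0,0]]]'
```

```text
t: 17.0
ee_pos: [0.508, 0.2746, 0.0205]
eef_rot: [-3.141, 0.0, -0.002]
ft_force: [-0.9, 0.1, -1.3]
gripper_width: 0.204
gripper_force: 12.0
```

```bash
python3 -m jog '[[[-1,0,2,0,0,0],[0,0,1,0,0,0],[0,0,0,0,0,0],[0,0,0,0,0,0]]]'
```

```text
t: 17.5
ee_pos: [0.5069, 0.2745, 0.0177]
eef_rot: [-3.141, 0.0, -0.001]
ft_force: [-2.0, -1.4, 8.4]
gripper_width: 0.202
gripper_force: 12.0
```

```bash
python3 -m jog '[[[0,0,-0.5,0,0,0],[0,0,0,0,0,0],[0,0,0,0,0,0],[0,0,0,0,0,0]]]' -0.2
python3 -m jog '[[[0,0,-15,0,0,0],[0,0,-30,0,0,0],[0,0,-40,0,0,0],[0,0,-45,0,0,0],[-25,20,-25,0,0,0],[-35,40,0,0,0,0],[0,30,0,0,0,0],[0,0,0,0,0,0]]]'
python3 wl.py w4
```

```text
t: 18.0
ee_pos: [0.5064, 0.2742, 0.017]
eef_rot: [3.141, -0.0, -0.0]
ft_force: [-0.5, -1.3, 0.1]
gripper_width: 0.588
gripper_force: 0.0
t: 19.0
ee_pos: [0.4463, 0.1831, 0.1733]
eef_rot: [-3.141, 0.004, -0.002]
ft_force: [0.3, 0.3, -0.4]
gripper_width: 0.601
gripper_force: 0.0
19.0 [0.4463 0.1831 0.1733] [-3.1413  0.0037 -0.0016]
[485.8378 144.1081] 37 ztop 0.019650443117063744 ctr [ 0.4845 -0.0627] [0.0087 0.0075] [148.8919 104.3784 100.4054]
```

View pics/w4.png

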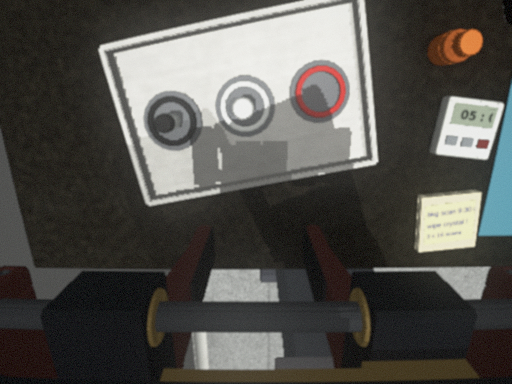

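The black vial stands in its ring: cap (164,123), ring (173,119), and the offset is mostly from its height. I'll measure it at the end. Now red.

```bash
python3 -m jog '[[[0,25,0,0,0,0],[0,50,0,0,0,0],[0,50,0,0,0,0],[0,50,0,0,0,0],[0,50,0,0,0,0],[0,50,0,0,0,0],[0,50,0,0,0,0],[0,50,0,0,0,0]]]'
python3 -m jog '[[[30,30,0,0,0,0],[30,13,0,0,0,0],[11,0,15,0,0,0],[0,0,35,0,0,0],[0,0,20,0,0,0],[0,0,0,0,0,0],[0,0,0,0,0,0]]]'
```

```text
t: 20.05
ee_pos: [0.4477, -0.1921, 0.1726]
eef_rot: [3.141, 0.0, 0.002]
ft_force: [1.1, 0.8, -0.0]
gripper_width: 0.599
gripper_force: 0.0
t: 20.92
ee_pos: [0.5176, -0.2331, 0.1024]
eef_rot: [-3.142, -0.001, -0.0]
ft_force: [-0.5, -1.4, -0.2]
gripper_width: 0.602
gripper_force: 0.0
```

```bash
python3 -m jog '[[[0,4,25,0,0,0],[0,0,30,0,0,0],[0,0,20,0,0,0],[0,0,9,0,0,0],[0,0,0,0,0,0],[0,0,0,0,0,0]]]'
python3 -m jog '[[[0,0,0,0,0,0],[0,0,0,0,0,0],[0,0,0,0,0,0],[0,0,0,0,0,0],[0,0,0,0,0,0],[0,0,0,0,0,0]]]' 1 12
python3 -m jog '[[[0,0,-20,0,0,0],[0,0,-40,0,0,0],[0,0,-50,0,0,0],[-15,0,-40,0,0,0],[-30,0,-5,0,0,0],[-25,0,0,0,0,0],[0,0,0,0,0,0]]]'
```

```text
t: 21.68
ee_pos: [0.518, -0.238, 0.019]
eef_rot: [3.141, -0.0, 0.002]
ft_force: [-0.4, -0.4, 0.0]
gripper_width: 0.602
gripper_force: 0.0
t: 22.42
ee_pos: [0.5175, -0.2378, 0.0183]
eef_rot: [3.142, -0.0, 0.0]
ft_force: [-0.6, -0.6, 3.1]
gripper_width: 0.244
gripper_force: 12.0
t: 23.3
ee_pos: [0.4461, -0.2376, 0.1743]
eef_rot: [3.141, -0.002, 0.0]
ft_force: [1.6, -0.6, -0.3]
gripper_width: 0.246
gripper_force: 12.0
```

```bash
python3 -m jog '[[[0,-25,0,0,0,0],[0,-50,0,0,0,0],[0,-50,0,0,0,0],[0,-50,0,0,0,0],[0,-50,0,0,0,0],[0,-50,0,0,0,0],[0,-50,0,0,0,0],[10,-30,0,0,0,0]]]'
python3 -m jog '[[[30,0,0,0,0,0],[30,0,0,0,0,0],[20,0,20,0,0,0],[0,0,40,0,0,0],[0,0,35,0,0,0],[0,0,15,0,0,0],[0,0,0,0,0,0],[0,0,0,0,0,0]]]'
```

```text
t: 24.3
ee_pos: [0.4579, 0.1199, 0.1738]
eef_rot: [-3.141, -0.003, -0.001]
ft_force: [0.1, 0.0, -0.0]
gripper_width: 0.25
gripper_force: 12.0
t: 25.3
ee_pos: [0.5386, 0.1176, 0.0644]
eef_rot: [-3.141, 0.0, -0.003]
ft_force: [0.1, 0.1, -0.8]
gripper_width: 0.244
gripper_force: 12.0
```

Target TCP z is about 0.0225, with x 2 mm back.

```bash
python3 -m jog '[[[-2,0,20,0,0,0],[0,0,15,0,0,0],[0,0,6,0,0,0],[0,0,1.5,0,0,0],[0,0,0,0,0,0],[0,0,0,0,0,0]]]'
```

```text
t: 26.05
ee_pos: [0.5359, 0.1173, 0.0216]
eef_rot: [-3.141, 0.0, -0.001]
ft_force: [-2.9, -0.4, 5.9]
gripper_width: 0.245
gripper_force: 12.0
```

```bash
python3 -m jog '[[[0,0,-0.5,0,0,0],[0,0,0,0,0,0],[0,0,0,0,0,0],[0,0,0,0,0,0]]]' -0.2
python3 -m jog '[[[0,0,-15,0,0,0],[0,0,-30,0,0,0],[0,0,-40,0,0,0],[0,0,-45,0,0,0],[-25,-20,-25,0,0,0],[-35,-40,0,0,0,0],[-30,0,0,0,0,0],[0,0,0,0,0,0]]]'
python3 -m jog '[[[0,0,0,0,0,0],[0,0,0,0,0,0]]]'
cat > chk.py <<'E'
from h import *
np.set_printoptions(precision=4,suppress=True)
s=robot.read_state();p,d=robot.grab_frame('wrist');T=wfc('wrist',s);print(s['ee_pos'])
tp,td=robot.grab_frame('top');sp,sd=robot.grab_frame('scene')
for n,d,T in(('wrist',d,T),('top',td,wfc('top')),('scene',sd,wfc('scene'))):
    W=cloud(n,d,T)
    for k,h,H in(('black',(.5065,.2747),.04),('white',(.521,.196),.05),('red',(.536,.1175),.046)):
        r=np.hypot(*(W[...,:2]-h).transpose(2,0,1));m=(r<.035)&(W[...,2]>H-.004)&(W[...,2]<.08)&(d>0);q=W[m]
        if len(q)<4:print(n,k,len(q));continue
        zt=np.percentile(q[:,2],90);e=q[q[:,2]>zt-.005];c=(e.max(0)+e.min(0))[:2]/2
        w=W[(r<.035)&(W[...,2]>.02)&(W[...,2]<H-.01)][:,:2]
        print(n,k,len(q),'foot',zt-H,'ctr-holder mm',(c-h)*1e3,(e.max(0)-e.min(0))[:2]*1e3,'low body',w.mean(0) if len(w) else None)
    if n!='wrist':
        for k,h in(('rb',(.4172,-.1558)),('bb',(.5135,-.1509)),('pot',(.4156,-.241))):
            q=W[(np.hypot(*(W[...,:2]-h).transpose(2,0,1))<.04)&(W[...,2]>.03)&(d>0)];print(n,k,len(q),q.mean(0) if len(q) else None,h)
cv2.imwrite('pics/end_w.png',p[:,:,::-1]);cv2.imwrite('pics/end_s.png',cv2.resize(sp[100:330,140:330],None,fx=2.6,fy=2.6,interpolation=2)[:,:,::-1])
E
python3 chk.py
```

```text
t: 26.55
ee_pos: [0.5355, 0.1173, 0.0211]
eef_rot: [3.142, -0.0, -0.0]
ft_force: [0.6, -0.7, -0.5]
gripper_width: 0.599
gripper_force: 0.0
t: 27.55
ee_pos: [0.4438, 0.1775, 0.177]
eef_rot: [3.142, 0.002, -0.0]
ft_force: [0.7, -0.4, 0.3]
gripper_width: 0.6
gripper_force: 0.0
t: 27.8
ee_pos: [0.4467, 0.1771, 0.1765]
eef_rot: [-3.141, 0.002, -0.002]
ft_force: [-0.4, 1.1, -0.4]
gripper_width: 0.596
gripper_force: 0.0
[0.4467 0.1771 0.1765]
wrist black 320 foot 0.007642107078649339 ctr-holder mm [ 1.172  -0.9928] [17.1132 17.4463] low body [0.5093 0.2671]
wrist white 375 foot 0.007549248750874357 ctr-holder mm [0.1193 0.6776] [18.6926 19.3924] low body [0.5235 0.1882]
wrist red 453 foot 0.007641633048566215 ctr-holder mm [-1.0428 -0.2499] [19.4429 21.2747] low body [0.5343 0.1265]
top black 0
top white 18 foot 0.005878733907784969 ctr-holder mm [ 1.98   -1.1759] [15.2783  9.037 ] low body [0.5185 0.19  ]
top red 41 foot 0.007729454015402967 ctr-holder mm [-0.3108 -0.1065] [18.0168 18.0489] low body [0.5299 0.1112]
top rb 75 [ 0.4176 -0.1528  0.042 ] (0.4172, -0.1558)
top bb 74 [ 0.5142 -0.1473  0.0436] (0.5135, -0.1509)
top pot 115 [ 0.4157 -0.2386  0.0354] (0.4156, -0.241)
scene black 25 foot 0.005154380804379813 ctr-holder mm [ 2.1635 -4.9724] [17.1319 16.8116] low body [0.5098 0.2675]
scene white 32 foot 0.0049109118777083405 ctr-holder mm [0.9285 0.0353] [19.2055 20.125 ] low body [0.5234 0.1886]
scene red 36 foot 0.005534839177285464 ctr-holder mm [-0.5603 -3.3651] [19.0487 21.9308] low body [0.5366 0.1074]
scene rb 109 [ 0.4192 -0.1591  0.0411] (0.4172, -0.1558)
scene bb 118 [ 0.5159 -0.154   0.0415] (0.5135, -0.1509)
scene pot 165 [ 0.4159 -0.242   0.0342] (0.4156, -0.241)
```

View pics/end_w.png

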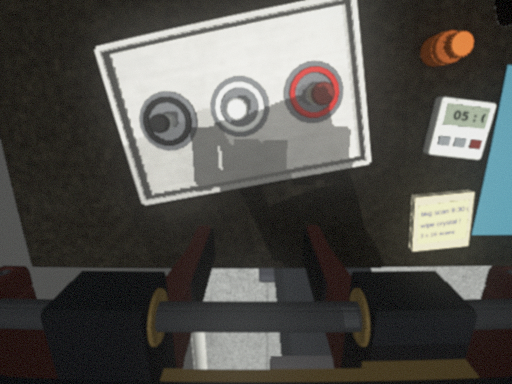

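View pics/end_s.png

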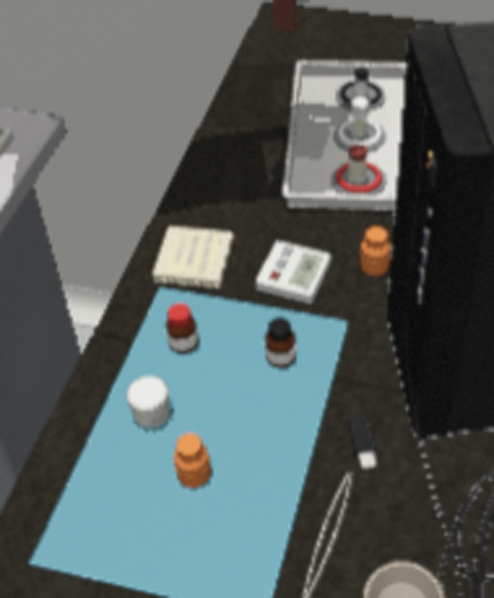

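The wrist picture shows the caps at black (159,123), white (238,108) and red (321,94), each inside its ring. By depth each vial is within 2 mm of the ring centre with its foot on the disc. The scene picture shows the three vials upright and the bottles and pot where they were, so I hand in.

```bash
python3 -c "
from rig import robot;print(robot.close_job())"
```

```text
the job is handed in; nothing more can be done
None
```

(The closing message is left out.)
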